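Set a ham slicer's slice-thickness fence with a gauge paddle

TASK

Set the slicer's fence to the thickness gauge: take the white gauge paddle from its wooden stand, stand it on the bed in the gap between the fence and the sprung stop plate, and slide the fence up until the blade is nipped and stays nipped by itself under a light squeeze of about 6 N, neither loose nor pushed hard into the spring. Let go of everything for a moment, then draw the paddle straight up out of the nip without touching the fence, so that you feel the drag, and put it back upright, fully down, in its stand, leaving the fence as set. Be gentle, and leave the other things on the counter alone.

Things in the scene. Friction and masses are not known exactly. Their poses are not given: they have to be found in the camera images.
- slicer: the slicer's thickness unit, fixed to the counter: a flat aluminium bed 130 (x) x 300 (y) mm, its top 20 mm above the counter, with a white housing 115 x 75 mm, 95 mm high, and an upright round steel disc (176 mm high) behind it, at its -y end. Origin on the counter under the bed, midway along its 130 mm; the bed runs from y = -140 to y = +160 mm; z up. The fence slides along y, the gap between fence and stop plate lies across y
- stop_zone (a point): foremost place of the stop plate's face, on the bed, slicer's axes. The plate (90 mm along x, 10 thick, top 81 mm above the counter) faces +y; its face rests 0 to 14 mm behind this point (towards -y): this differs every time and is not measured, so find it by feel. It is sprung: pushed to -y it gives way up to 10 mm, at 2 N per mm after 1 N of preload
- fence: the sliding fence: a steel plate 90 mm along x, 10 mm thick, top 81 mm above the counter, parallel to the stop plate. Origin on the bed at the middle of its face that looks at the stop plate; slicer's axes. Its y in the slicer's frame starts at 24 to 32 mm and can go to -16; pushing to -y closes the gap. Slides with 12 N of friction and stays where left; a nip on the paddle adds its force to that
- fence_tab (a point): the fence's black upright grip tab, 40 (x) x 16 (y) mm, 85 mm from the fence's origin in +y: this point is on its vertical axis, 80 mm above the counter; the tab's top is 94 mm above the counter. A 12 mm high foot joins it to the plate
- paddle: the white plastic gauge paddle: a blade 70 (x) x 10 (y, thickness) x 75 (z) mm with a handle block 36 (x) x 14 (y) x 50 (z) mm on top of it, 125 mm high in all, 0.12 kg or so. Origin: middle of the blade's bottom edge; z up along the paddle. It stands by itself on a flat surface.
- paddle_grip (a point): centre of the paddle's handle block, 100 mm above the blade's bottom edge
- stand: the wooden stand, fixed to the counter: a block 110 (x) x 50 (y) x 55 (z) mm with a slot 75 (x) x 14 (y) mm open at the top, 45 mm deep (its floor 10 mm above the counter), in its middle. Origin: centre of the underside, z up. The paddle starts in the slot, blade along x.
There are look-alikes about, which are no part of the job. Of the things that look like the paddle, the largest one is meant.

How it is judged (in metres and radians):
On the way, in this order (a step that is already met when the one before it is completed fails the run):
1. the paddle stands on the bed in the gap, its bottom within 4 mm of the bed (x of paddle_grip in the frame of slicer between -0.03 and 0.03 m and y of paddle_grip in the frame of slicer between -0.04 and 0.05 m and z of paddle_grip in the frame of slicer below 0.124 m), for 0.2 s.
2. with the robot touching neither fence nor paddle, the fence nips the standing paddle with 3 to 9 N (all of step 1 and contact force between the fingers and fence below 0.2 N and contact force between the fingers and paddle below 0.2 N and contact force between paddle and fence between 3 and 9 N), for 0.3 s.
3. the paddle is drawn 12 to 45 mm up while still nipped (2 N or more on the fence) and the fence is not touched (x of paddle_grip in the frame of slicer between -0.03 and 0.03 m and y of paddle_grip in the frame of slicer between -0.04 and 0.05 m and z of paddle_grip in the frame of slicer between 0.132 and 0.165 m and contact force between paddle and fence above 2 N and contact force between the fingers and fence below 0.2 N), for 0.05 s.
At the end, for the whole second after the job is handed in: the paddle is back in its stand's slot, fully down (bottom within 5 mm of the slot's floor), centred within 8 mm, upright within 0.15 rad and at rest; the fence has been left closed where it was set (its face between -10.5 and 10.5 mm in the slicer's frame) (horizontal distance between paddle and stand below 0.008 m and z of paddle in the frame of stand between 0.005 and 0.015 m and angle between paddle's own z axis and vertical below 0.15 rad and linear speed of paddle below 0.02 m/s and y of fence in the frame of slicer between -0.0105 and 0.0105 m); the robot touches nothing.
It fails at once if the paddle is nipped or rammed against the fence with more than 18 N (contact force between paddle and fence above 18 N).
It fails at once if another thing on the counter is moved more than 25 mm (distance of any of tub_a, tub_b, sauce, mustard, dish, scraper, shaker from where it was at the start of the episode above 0.025 m).
It also fails if it takes over 72 s, if anything falls off the work surface, if the arm or the gripper's body presses on something with over 40 N, if the wrist force passes 120 N, or if a joint passes its speed limit or range.

ROBOT

A 7-joint arm with a two-finger parallel gripper is mounted at the origin on the work surface. World frame = base frame: x ahead of the robot, y to its left, z up, the work surface at z = 0. Lengths are in mm, angles in degrees, forces in N, time in s.
With the tool pointing down it reaches from about 425 to 875 mm from the base axis. Payload 8.4 kg.
Tool frame: the origin (TCP) lies at the very end of the fingers, on their centre line; the grasp point (between the pads) lies 19 mm behind it; z points along the fingers, x is the direction in which the jaws open and shut, and the axes are right-handed (so a half turn about z gives the same grasp; the last joint's range is limited). The gripper opens to 87 mm and grips with 3 to 60 N. Pads are 19 mm wide; open, the fingers measure 117 mm over their backs; the gripper's body (75 mm by 190 mm) begins 51 mm behind the grasp point.
Start: joints at [67.483, 19.091, 2.286, 83.961, -0.768, 76.965, -3.352], TCP at [188.212, -622.124, 200.646] pointing down, gripper open.
Joint ranges: [-147.57, 147.57], [-21.85, 119.76], [-74.77, 79.35], [14.55, 137.4], [-85.83, 265.84], [4.83, 119.75], [-152.11, 152.11]. Speed limits (degrees/s): [127.2, 127.2, 159.86, 159.86, 180, 180, 180].

INTERFACE

Orientations are given as a 3x3 rotation matrix whose columns are the frame's x, y, z axes.
In Python, from rig import sensors, eyes, job_done gives the robot as it stands. The module is installed in compiled form; this text tells all that it offers.
- The arm moves only by the tool servo_tool, never from a script. Its argument "steps" is a list of rows, each a list of 4 numbers: the shift along the tool's x, y, z in m, then the turn about the tool's z in degrees. A call has 1 to 12 rows; each row shifts and turns the pose as measured when the row begins, along the tool's axes as they then stand; what a row does not reach is not made up. A row lasts 1/8 s, in which the tool goes at most 62.5 mm and 10.7 degrees, less where a joint would pass 70% of its speed; a pose out of reach is approached as far as the arm can. A call with a gripper value outside its range is refused whole. "grip" is the finger opening in m, from 0 to 0.087, set as the call begins (left out, the last holds). The fingers move at their own pace and stop on an object; "squeeze" is the grip in N (left out, the last holds). Time passes only in rows, so rows that do not move let the fingers close. It gives the time, the measured TCP pose, the force and the opening at its end, in the units of the state.
- sensors.sense(): the state, without advancing time (a new reading comes with each control period).
- eyes.read_camera(name): name is "side" or "top" or "wrist"; returns a dict with "pixels" (420x560x3 uint8, red, green, blue), "z_map" (420x560 float32, mm along the optical axis (not along the pixel's ray), 0 where there is no reading), "camera_matrix" (3x3 intrinsics, pixels), "cam_to_world" (4x4, takes a point from camera to world coordinates); the wrist camera has in their place "hand_eye" (4x4, takes a point from camera to tool coordinates, whose origin is the TCP and whose axes are the tool frame's). Camera axes: x right, y up, looking along -z (the intrinsics and any distortion apply to the point x, -y, -z); pixel columns grow to the right and rows downward; lengths in mm; the calibration is good to about 2 mm. A picture is of the moment at which its call begins: read the wrist's pose just before it.
- job_done(): hands the job in, once; it reports no verdict.
Trained networks look in the newest picture that a camera, given by its name, has taken for a name from the list of things; names that differ only in an ending like _2 or _b are one class to them, and where a whole thing is asked for, a point or a joint stands for the part that bears it (a point fixed in the world has none). Each returns a list of dicts, best first, with "conf" (0 to 1); they miss things now and then, are a little off and sometimes report something else, mostly with a low value. They report only what shows in the picture. A call takes as long as a camera call. They do not tell look-alikes from the thing itself.
- eyes.spot_in(camera, query): "at" ([x, y, z] in mm, in world coordinates, good to about 4 mm: the middle of the surface that is visible of it).
- eyes.outline_of(camera, query): "region" (420x560 bool, what is visible of it).
The state is a dict: "time_s": time; "joint_positions": joint angles; "dq": joint speeds; "effort": joint torques, N m; "tool_pos": TCP position; "tcp_rot": TCP orientation; "force": force on the tool from outside, world axes, zero at the start; "torque": the same for the moment, N m; "finger_gap": finger opening in mm.
Only numpy, scipy, OpenCV 4.12 (cv2) and the standard library are available. Lean on these libraries where they do the work, as an engineer would, in place of code of your own. Each camera call takes 0.05 s, during which the arm holds its last target.

## Working session

There is one attempt and no reset: what is moved stays moved. The work goes in short steps, Python scripts to look and compute and a tool call to move; the robot and the scene stay as the last step left them, time stands still between calls to the robot, and variables do not carry over. Pictures are saved under pics/ and viewed, and the job is handed in when it is done.

Besides the shell and the picture viewer there is one more tool, called after "Emit:" as name([rows], argument=value, ...), one row to a line, values as JSON. servo_tool: Moves the arm, as the interface text tells. Its arguments: {"type":"object","properties":{"steps":{"type":"array"},"grip":{"type":"number"},"squeeze":{"type":"number"}},"required":["steps"]}

```bash
mkdir -p pics; cat > h.py <<'E'
import numpy as np,cv2
from rig import sensors,eyes
def shot(c,fn=None):
    s=sensors.sense(); d=eyes.read_camera(c)
    if c=='wrist':
        T=np.eye(4);T[:3,:3]=np.array(s['tcp_rot']);T[:3,3]=s['tool_pos']
        d['cam_to_world']=T@np.array(d['hand_eye'])
    if fn: cv2.imwrite('pics/'+fn,cv2.cvtColor(d['pixels'],cv2.COLOR_RGB2BGR))
    return d
def cloud(d):
    z=d['z_map'];K=np.array(d['camera_matrix']);v,u=np.mgrid[:z.shape[0],:z.shape[1]]
    x=(u-K[0,2])/K[0,0]*z;y=(v-K[1,2])/K[1,1]*z
    P=np.stack([x,-y,-z,np.ones_like(z)],-1)@np.array(d['cam_to_world']).T
    P=P[...,:3];P[z<=0]=np.nan
    return P
E
python3 - <<'E'
from h import *
s=sensors.sense();print(s)
for c in ['side','top','wrist']:
    d=shot(c,c+'0.png');print(c,d.keys(),np.array(d['camera_matrix']).round(1).tolist(),d['cam_to_world'].round(2).tolist() if c=='wrist' else np.array(d['cam_to_world']).round(2).tolist())
    np.save(c+'0.npy',cloud(d))
    for q in ['slicer','fence','fence_tab','paddle','paddle_grip','stand']:
        print(c,q,[(np.round(r['at']).tolist(),round(r['conf'],2)) for r in eyes.spot_in(c,q)])
E
```

```text
{'time_s': 0.0, 'joint_positions': array([67.482802  , 19.13110269,  2.28301051, 84.01128159, -0.76715057,
       76.96729302, -3.35114207]), 'dq': array([ 0.0884635 ,  0.03191432,  0.04675014,  0.04879139, -0.06411997,
        0.04351559, -0.06828849]), 'effort': array([-8.69622072e-04, -6.56366014e+01,  1.33536503e+00, -4.03795481e+01,
       -5.95553708e-02,  4.48434998e-02,  1.12972461e-04]), 'tool_pos': array([ 188.06468192, -621.65587745,  199.76444319]), 'tcp_rot': array([[ 2.89612219e-01, -9.57143887e-01, -5.84159162e-04],
       [-9.57142653e-01, -2.89612786e-01,  1.54168186e-03],
       [-1.64479133e-03,  1.12633745e-04, -9.99998641e-01]]), 'force': array([0.28563533, 0.58337474, 0.31291385]), 'torque': array([ 0.00285442,  0.01749919, -0.03997466]), 'finger_gap': 87.35444596262113}
side dict_keys(['pixels', 'z_map', 'camera_matrix', 'cam_to_world']) [[422.1, 0.0, 284.4], [0.0, 422.1, 211.6], [0.0, 0.0, 1.0]] [[-0.91, 0.29, -0.31, 257.41], [-0.43, -0.6, 0.68, 642.56], [0.01, 0.74, 0.67, 641.66], [0.0, 0.0, 0.0, 1.0]]
side slicer [([496.0, -161.0, 64.0], 0.81)]
side fence [(
[... 651 characters left out ...]
 -86.0, 32.0], 0.69), ([519.0, 246.0, 94.0], 0.69)]
top fence_tab [([507.0, -86.0, 30.0], 0.81)]
top paddle [([518.0, 250.0, 95.0], 0.76), ([531.0, 154.0, 55.0], 0.75), ([484.0, 329.0, 53.0], 0.64)]
top paddle_grip [([520.0, 246.0, 93.0], 0.81), ([490.0, 323.0, 53.0], 0.71), ([533.0, 158.0, 56.0], 0.51)]
top stand [([515.0, 239.0, 59.0], 0.76)]
wrist dict_keys(['pixels', 'z_map', 'camera_matrix', 'hand_eye', 'cam_to_world']) [[372.0, 0.0, 280.8], [0.0, 372.0, 215.1], [0.0, 0.0, 1.0]] [[0.29, 0.92, 0.26, 258.59], [-0.96, 0.28, 0.08, -600.84], [-0.0, -0.27, 0.96, 383.97], [0.0, 0.0, 0.0, 1.0]]
wrist slicer []
wrist fence []
wrist fence_tab []
wrist paddle []
wrist paddle_grip []
wrist stand []
```

View pics/side0.png

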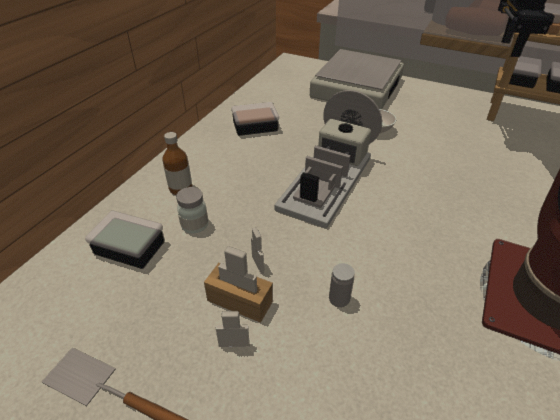

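View pics/top0.png

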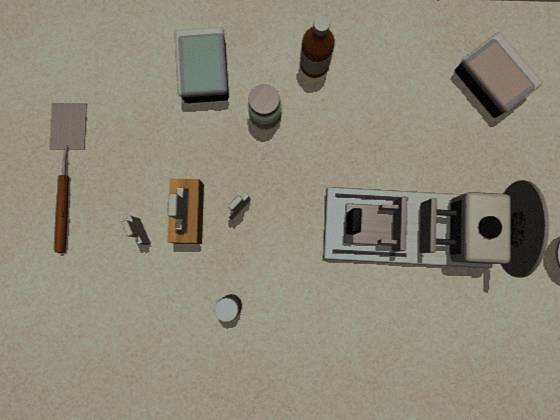

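Side view: the large paddle stands in the wooden stand at about (238,280), and two small look-alikes stand at (257,250) and (233,330). The slicer is at (325,180), with the black tab at (310,187). Next I'll fit the poses from the depth clouds.

```bash
python3 - <<'E'
from h import *
for c in ['top','side']:
    P=np.load(c+'0.npy'); x,y,z=P[...,0],P[...,1],P[...,2]
    def rect(m,name):
        q=P[m]; 
        if len(q)<8: print(c,name,len(q));return
        r=cv2.minAreaRect(q[:,:2].astype(np.float32)); print(c,name,len(q),np.round(r[0],1),np.round(r[1],1),round(r[2],1),'z',np.percentile(q[:,2],[5,50,95]).round(1))
    R=lambda a,b,cc,d,e,f:(x>a)&(x<b)&(y>cc)&(y<d)&(z>e)&(z<f)
    rect(R(430,600,200,290,45,65),'standtop')
    rect(R(430,600,200,290,68,85),'bladetop')
    rect(R(430,600,200,290,112,140),'handletop')
    rect(R(400,600,-300,0,14,26),'bed')
    rect(R(400,600,-110,0,87,100),'tabtop')
    rect(R(400,600,-300,-60,74,86),'plates')
    rect(R(400,600,-300,-60,90,100),'housing')
    q=P[R(400,600,-300,-40,74,86)]
    h,e=np.histogram(q[:,1],bins=np.arange(-200,-60,3)); print([(int(a),int(n)) for a,n in zip(e,h) if n])
E
python3 - <<'E'
import cv2
a=cv2.imread('pics/top0.png')
cv2.imwrite('pics/t_sl.png',cv2.resize(a[170:290,310:510],None,fx=4,fy=4,interpolation=cv2.INTER_CUBIC))
cv2.imwrite('pics/t_st.png',cv2.resize(a[160:270,100:270],None,fx=4,fy=4,interpolation=cv2.INTER_CUBIC))
E
```

```text
top standtop 1372 [522.1 250.5] [109.5  51. ] 0.6 z [50.8 54.8 57.4]
top bladetop 132 [522.1 249.9] [10.4 68.8] 89.8 z [69.  82.3 84.9]
top handletop 279 [522.2 249.8] [14.2 36.2] 89.9 z [116.  133.9 136.5]
top bed 5426 [ 506.4 -146.8] [297.2 130.1] 88.3 z [17.5 20.  23.4]
top tabtop 245 [509.2 -40.2] [15.8 39.6] 87.9 z [90.1 93.4 95.5]
top plates 1277 [ 504.5 -206.8] [184.7 151.8] 88.5 z [75.5 80.6 85. ]
top housing 3036 [ 501.9 -257.6] [ 82.3 154.8] 88.9 z [91.5 94.6 98.4]
[(-179, 1), (-176, 23), (-173, 100), (-170, 104), (-167, 129), (-164, 21), (-128, 19), (-125, 62), (-122, 103), (-119, 118), (-116, 65)]
side standtop 1221 [523.4 252.3] [111.3  52.7] 1.4 z [47.7 54.9 60.6]
side bladetop 277 [522.8 253.2] [71.2 11.4] 0.6 z [68.8 77.5 84.7]
side handletop 323 [522.7 252.5] [16.8 35.8] 88.4 z [113.8 130.5 136. ]
side bed 1567 [ 507.5 -146.6] [294.9 130.3] 88.3 z [18.  20.4 24.2]
side tabtop 114 [510.6 -38. ] [18.5 38.5] 83.8 z [88.6 93.2 95.2]
side plates 625 [ 504.8 -204.3] [189.5 153.6] 89.3 z [74.6 80.  84.7]
side housing 846 [ 503.9 -256.2] [ 86.2 155.4] 89.5 z [91.  94.9 98.6]
[(-176, 2), (-173, 11), (-170, 24), (-167, 43), (-164, 70), (-161, 17), (-128, 1), (-125, 5), (-122, 25), (-119, 38), (-116, 76), (-113, 35), (-110, 1)]
```

View pics/t_sl.png

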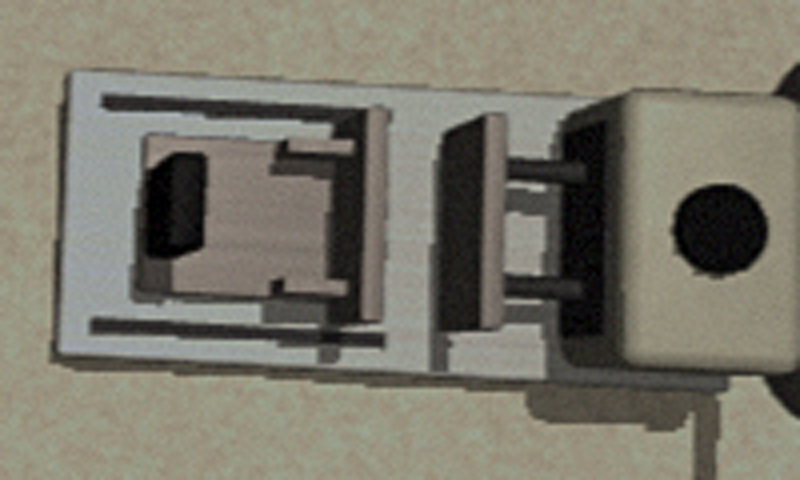

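View pics/t_st.png

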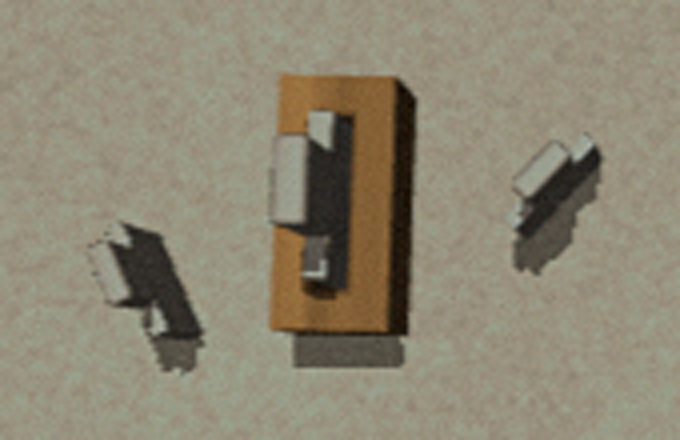

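Emit:
servo_tool([
  [0,0,-0.009,-10.5],
  [0,0,-0.009,-10.5],
  [0,0,-0.009,-10.5],
  [0,0,-0.009,-10.5],
  [0,0,-0.009,-10.5],
  [0,0,-0.009,-10.5],
  [0,0,-0.009,-10.5],
  [0,0,0,0],
], grip=0.06, squeeze=25)

```text
time_s: 2.05
tool_pos: [188.2, -622.0, 265.3]
tcp_rot: [[0.999, 0.035, -0.0], [0.035, -0.999, 0.0], [-0.0, -0.001, -1.0]]
force: [-0.8, -0.1, -0.0]
finger_gap: 60.1
```

Emit:
servo_tool([
  [0.033,-0.042,0,0],
  [0.033,-0.042,0,0],
  [0.033,-0.042,0,0],
  [0.033,-0.042,0,0],
  [0.033,-0.042,0,0],
  [0.033,-0.042,0,0],
  [0.033,-0.042,0,0],
  [0.033,-0.042,0,0.8],
  [0.033,-0.042,0,0.8],
  [0.033,-0.042,0,0],
  [0,-0.05,0,0],
  [0,0,0,0],
])

```text
time_s: 3.55
tool_pos: [525.6, -133.6, 259.5]
tcp_rot: [[0.998, -0.058, -0.002], [-0.058, -0.998, 0.004], [-0.002, -0.004, -1.0]]
force: [-0.4, -1.0, 0.3]
finger_gap: 60.3
```

```bash
python3 - <<'E'
from h import *
d=shot('wrist','w1.png');P=cloud(d);np.save('w1.npy',P)
x,y,z=P[...,0],P[...,1],P[...,2]
def rect(a,b,cc,dd,e,f,name):
    q=P[(x>a)&(x<b)&(y>cc)&(y<dd)&(z>e)&(z<f)]
    if len(q)<8: print(name,len(q));return
    r=cv2.minAreaRect(q[:,:2].astype(np.float32));print(name,len(q),np.round(r[0],1),np.round(r[1],1),round(r[2],2),np.percentile(q[:,2],[5,50,95]).round(1))
rect(400,620,-300,20,15,25,'bed');rect(400,620,-70,0,89,99,'tab');rect(400,620,-150,-90,77,86,'fence');rect(400,620,-190,-150,77,86,'stop')
E
```

```text
bed 13604 [ 506.6 -124.6] [256.3 129.2] 88.24 [18.  19.5 22.9]
tab 815 [509.9 -39.9] [16.  39.6] 88.2 [91.  93.1 94.4]
fence 924 [ 507.4 -119.7] [10.3 89.9] 88.12 [78.4 80.1 81.4]
stop 853 [ 505.7 -168.6] [10.5 89.2] 88.2 [78.3 80.2 81.5]
```

View pics/w1.png

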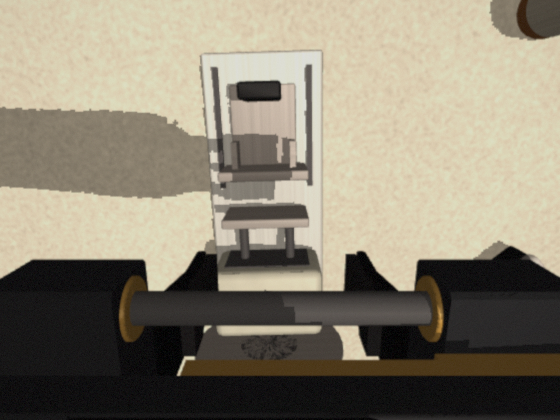

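Wrist view: the tab is at (258,90), the fence edge at (262,173) and the stop plate at (265,215). The fits agree: fence face at y≈-124.7, stop face at y≈-163.6, yaw -1.8°. I'll go to the paddle next.

Emit:
servo_tool([
  [0,0,0,-3.7],
  [0,-0.048,0,0],
  [0,-0.048,0,0],
  [0,-0.048,0,0],
  [0,-0.048,0,0],
  [0,-0.048,0,0],
  [0,-0.048,0,0],
  [0,-0.04,0,0],
  [0,0,0,0],
])

```text
time_s: 4.72
tool_pos: [532.0, 184.5, 256.1]
tcp_rot: [[0.999, -0.047, -0.005], [-0.047, -0.999, -0.0], [-0.005, 0.001, -1.0]]
force: [0.6, -1.4, -0.0]
finger_gap: 59.8
```

```bash
cat > fit.py <<'E'
from h import *
def rect(P,a,b,cc,dd,e,f,name):
    x,y,z=P[...,0],P[...,1],P[...,2]
    q=P[(x>a)&(x<b)&(y>cc)&(y<dd)&(z>e)&(z<f)]
    if len(q)<8: print(name,len(q));return
    r=cv2.minAreaRect(q[:,:2].astype(np.float32));print(name,len(q),np.round(r[0],1),np.round(r[1],1),round(r[2],2),np.percentile(q[:,2],[5,50,95]).round(1))
E
python3 - <<'E'
from fit import *
d=shot('wrist','w2.png');P=cloud(d);s=sensors.sense();print(s['tool_pos'],s['tcp_rot'])
rect(P,430,620,205,290,50,58,'stand');rect(P,430,620,205,290,79,90,'blade');rect(P,430,620,205,290,129,139,'handle')
E
```

```text
[532.5731669  182.24278394 255.90734   ] [[ 0.99874712 -0.04977638 -0.00514812]
 [-0.04978477 -0.99875882 -0.00151333]
 [-0.00506641  0.00176773 -0.9999856 ]]
stand 4401 [522.2 251. ] [110.2  50.1] 0.48 [52.9 54.3 55.7]
blade 340 [522.3 251.1] [70. 10.] 0.46 [83.  84.2 85.5]
handle 784 [522.3 251.1] [35.8 13.9] 0.44 [132.  134.  135.5]
```

View pics/w2.png

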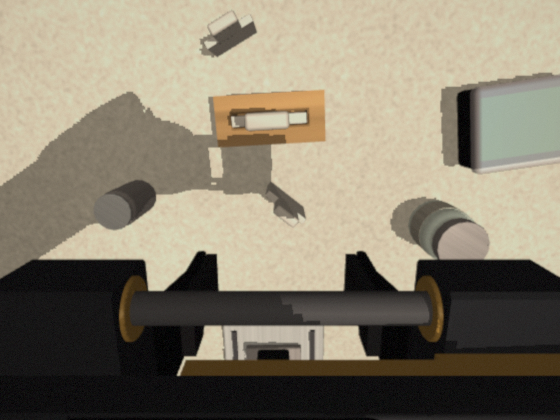

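Emit:
servo_tool([
  [0,0,0,-3.4],
  [0,0,0,0],
  [-0.008,-0.035,0,0],
  [-0.004,-0.034,0,0],
  [0,0,0,0],
  [0,0,0,0],
])

```text
time_s: 5.52
tool_pos: [524.7, 239.8, 254.2]
tcp_rot: [[1.0, -0.019, -0.005], [-0.019, -1.0, -0.007], [-0.005, 0.007, -1.0]]
force: [-0.5, -0.6, 0.5]
finger_gap: 60.3
```

Emit:
servo_tool([
  [-0.0025,-0.011,0.0,-1.7],
  [0,0,0,0],
  [0,0,0,0],
])

```text
time_s: 5.9
tool_pos: [523.4, 248.8, 254.1]
tcp_rot: [[1.0, 0.008, -0.005], [0.008, -1.0, -0.008], [-0.005, 0.008, -1.0]]
force: [-0.7, -0.3, -0.3]
finger_gap: 59.7
```

Emit:
servo_tool([
  [0,-0.0035,0.04,0],
  [0,0,0.04,0],
  [0,0,0.035,0],
  [0,0,0.02,0],
  [0,0,0,0],
])

```text
time_s: 6.52
tool_pos: [524.0, 249.8, 116.0]
tcp_rot: [[1.0, 0.005, -0.003], [0.005, -1.0, -0.008], [-0.003, 0.008, -1.0]]
force: [-0.5, 0.4, 0.0]
finger_gap: 60.0
```

Emit:
servo_tool([
  [-0.0018,-0.0015,0.012,0],
  [0,0,0.01,0],
  [0,0,0,0],
])

```text
time_s: 6.9
tool_pos: [523.2, 251.6, 94.6]
tcp_rot: [[1.0, 0.004, -0.001], [0.004, -1.0, -0.007], [-0.001, 0.007, -1.0]]
force: [0.1, 0.8, 0.0]
finger_gap: 59.7
```

Emit:
servo_tool([
  [-0.0008,0,0.001,0],
  [0,0,0,0],
  [0,0,0,0],
  [0,0,0,0],
  [0,0,0,0],
  [0,0,0,0],
], grip=0.02, squeeze=25)

```text
time_s: 7.65
tool_pos: [522.9, 251.9, 94.7]
tcp_rot: [[1.0, 0.004, 0.001], [0.004, -1.0, -0.007], [0.001, 0.007, -1.0]]
force: [-0.3, 0.4, -0.7]
finger_gap: 35.7
```

Emit:
servo_tool([
  [0,0,-0.012,0],
  [0,0,-0.02,0],
  [0,0,-0.03,0],
  [0,0,-0.04,0],
  [0,0,-0.03,0],
  [0,0,0,0],
])

```text
time_s: 8.4
tool_pos: [522.9, 253.9, 237.9]
tcp_rot: [[1.0, 0.005, 0.005], [0.005, -1.0, -0.005], [0.005, 0.005, -1.0]]
force: [0.2, -0.3, -2.2]
finger_gap: 35.7
```

Emit:
servo_tool([
  [-0.004,0.04,0,0.7],
  [-0.004,0.046,0,0.7],
  [-0.004,0.046,0,0.7],
  [-0.004,0.046,0,0],
  [0,0.046,0,0],
  [0,0.046,0,0],
  [0,0.046,0,0],
  [0,0.03,0,0],
  [0,0.02,0,0],
  [0,0,0,0],
  [0,0,0,0],
])

```text
time_s: 9.78
tool_pos: [493.8, -120.9, 238.1]
tcp_rot: [[1.0, -0.029, 0.002], [-0.029, -1.0, -0.003], [0.002, 0.003, -1.0]]
force: [0.5, -0.4, -1.7]
finger_gap: 35.6
```

Emit:
servo_tool([
  [0.0136,0.0286,0,0.2],
  [0,0,0,0],
  [0,0,0,0],
])

```text
time_s: 10.15
tool_pos: [507.3, -146.1, 238.4]
tcp_rot: [[1.0, -0.027, 0.002], [-0.027, -1.0, -0.002], [0.002, 0.002, -1.0]]
force: [-0.9, 0.5, -0.6]
finger_gap: 35.7
```

```bash
python3 - <<'E'
from fit import *
d=shot('wrist','w3.png');P=cloud(d);np.save('w3.npy',P);s=sensors.sense();print(s['tool_pos'],s['tcp_rot'].round(4).tolist(),s['force'])
rect(P,400,620,-70,0,89,99,'tab');rect(P,400,620,-140,-90,77,86,'fence');rect(P,400,620,-190,-150,77,86,'stop')
d=shot('top','t3.png');P=cloud(d)
rect(P,450,570,-200,-100,265,290,'handle_top')
E
```

```text
[ 507.22237485 -146.43110187  238.37053039] [[0.9996, -0.0275, 0.002], [-0.0275, -0.9996, -0.0022], [0.0021, 0.0022, -1.0]] [ 0.69975733 -0.62220874 -2.33047325]
tab 969 [510.  -39.7] [15.9 39.3] 88.1 [91.  93.1 94.6]
fence 1061 [ 507.8 -119.5] [ 9.5 89.5] 88.29 [78.5 80.1 81.4]
stop 0
handle_top 244 [ 506.8 -146.3] [21.9 55.2] 89.06 [265.9 275.1 285.6]
```

View pics/w3.png

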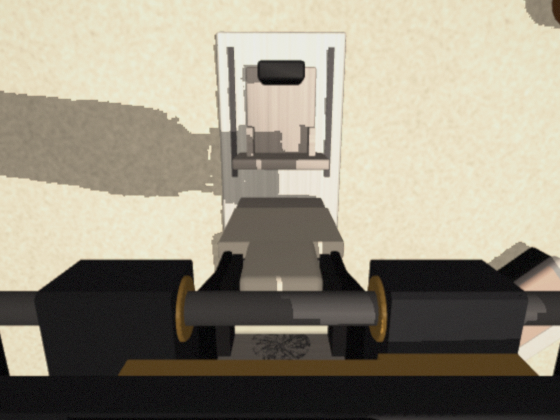

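Emit:
servo_tool([
  [0,0.001,0.025,0],
  [0,0,0.03,0],
  [0,0,0.03,0],
  [0,0,0.02,0],
  [0,0,0.01,0],
  [0,0,0,0],
])

```text
time_s: 11.0
tool_pos: [507.9, -144.2, 122.0]
tcp_rot: [[1.0, -0.023, 0.005], [-0.023, -1.0, -0.004], [0.005, 0.004, -1.0]]
force: [0.4, -0.0, -0.6]
finger_gap: 35.9
```

Emit:
servo_tool([
  [-0.001,0.005,0.008,0.5],
  [0,0.002,0.005,0],
  [0,0,0.001,0],
  [0,0,0,0],
])

```text
time_s: 11.5
tool_pos: [508.0, -152.2, 109.1]
tcp_rot: [[0.999, -0.032, 0.008], [-0.032, -0.999, -0.005], [0.008, 0.005, -1.0]]
force: [0.1, 0.6, -1.0]
finger_gap: 35.8
```

Emit:
servo_tool([
  [-0.001,0,0.0015,0],
  [0,0,0.001,0],
  [0,0,0.001,0],
  [0,0,0,0],
])

```text
time_s: 12.0
tool_pos: [507.3, -152.0, 105.8]
tcp_rot: [[0.999, -0.032, 0.008], [-0.032, -0.999, -0.005], [0.009, 0.005, -1.0]]
force: [0.3, 0.1, -1.1]
finger_gap: 35.9
```

Emit:
servo_tool([
  [0,0,0.001,0],
  [0,0,0.001,0],
  [0,0,0.0,0],
])

```text
time_s: 12.38
tool_pos: [507.7, -152.2, 104.9]
tcp_rot: [[0.999, -0.032, 0.009], [-0.032, -0.999, -0.006], [0.009, 0.006, -1.0]]
force: [-0.5, 0.7, -0.9]
finger_gap: 36.0
```

Emit:
servo_tool([
  [0,0,0.001,0],
  [0,0,0.001,0],
])

```text
time_s: 12.62
tool_pos: [508.5, -152.5, 104.5]
tcp_rot: [[0.999, -0.032, 0.011], [-0.032, -0.999, -0.007], [0.011, 0.007, -1.0]]
force: [-3.4, 0.7, 11.7]
finger_gap: 35.9
```

Emit:
servo_tool([
  [0,0,-0.0005,0],
  [0,0,0,0],
])

```text
time_s: 12.88
tool_pos: [508.6, -152.4, 104.9]
tcp_rot: [[0.999, -0.032, 0.011], [-0.032, -0.999, -0.007], [0.011, 0.007, -1.0]]
force: [0.4, -1.0, -0.2]
finger_gap: 35.7
```

Emit:
servo_tool([
  [0,0,0,0],
  [0,0,0,0],
  [0,0,0,0],
], grip=0.056)

```text
time_s: 13.25
tool_pos: [508.7, -152.5, 104.7]
tcp_rot: [[0.999, -0.032, 0.011], [-0.032, -0.999, -0.007], [0.011, 0.007, -1.0]]
force: [-0.3, 0.0, 0.4]
finger_gap: 53.9
```

Emit:
servo_tool([
  [0,0,-0.02,0],
  [0,0,-0.03,0],
  [0,0,-0.03,0],
  [0,-0.01,-0.02,0],
  [0,-0.045,0,0],
  [0,-0.045,0,0],
  [0,-0.04,0,0],
  [0,-0.01,0,0],
  [0,0,0,0],
  [0,0,0,0],
], grip=0.056)

```text
time_s: 14.5
tool_pos: [512.7, 0.1, 207.1]
tcp_rot: [[0.999, -0.036, 0.012], [-0.036, -0.999, -0.007], [0.012, 0.007, -1.0]]
force: [0.0, -0.6, -0.2]
finger_gap: 55.8
```

```bash
python3 - <<'E'
from fit import *
for c in ['side','top']:
    d=shot(c,c+'4.png');P=cloud(d)
    rect(P,450,570,-190,-120,139,152,'handle_top')
    rect(P,450,570,-160,-130,88,98,'bladetop')
    rect(P,450,570,-190,-150,77,84,'stop');rect(P,450,570,-128,-90,77,84,'fence')
print(sensors.sense()['tool_pos'])
E
```

```text
handle_top 73 [ 507.9 -149.9] [14.2 33.2] 86.96 [139.5 144.3 145.9]
bladetop 118 [ 509.3 -150.7] [13.4 69.6] 89.82 [88.7 93.2 97. ]
stop 23 [ 506.6 -168.3] [23.1 86.7] 79.06 [77.5 80.2 82.6]
fence 141 [ 508.3 -117.4] [13.6 88.2] 87.45 [77.3 80.5 82.6]
handle_top 0
bladetop 0
stop 0
fence 0
[ 5.12714130e+02 -5.11192897e-02  2.07067357e+02]
```

View pics/side4.png

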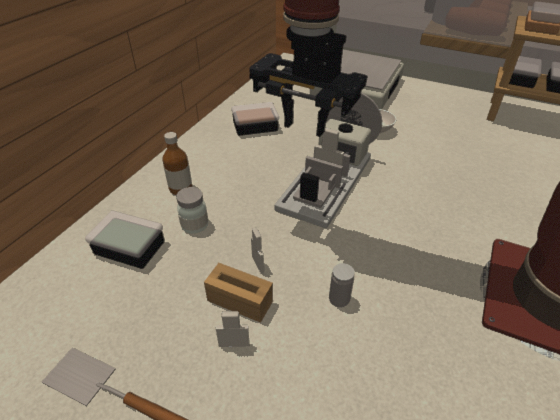

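View pics/top4.png

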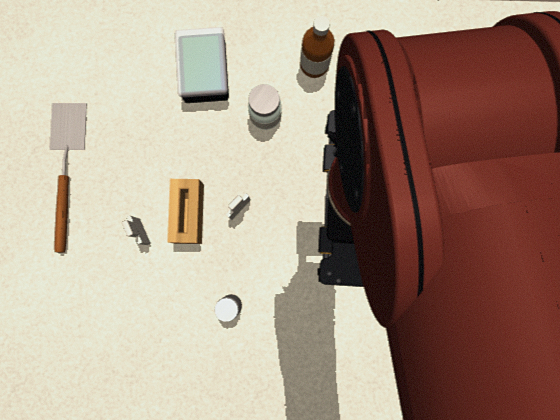

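The side view shows the stand empty at (240,290), and the paddle standing upright between the plates at about (325,165). I'll close the fingers and go down on the +y side of the tab.

Emit:
servo_tool([
  [-0.002,0,0.03,-0.2],
  [0,0.0,0.035,0],
  [0,0,0.035,0],
  [0,0,0.025,0],
  [0,0,0.005,0],
  [0,0,0,0],
], grip=0.0, squeeze=20)

```text
time_s: 15.35
tool_pos: [513.6, -7.2, 74.4]
tcp_rot: [[0.999, -0.042, 0.014], [-0.042, -0.999, -0.008], [0.014, 0.008, -1.0]]
force: [-0.2, -0.2, 0.2]
finger_gap: 5.1
```

Emit:
servo_tool([
  [-0.003,0.006,0.001,-0.6],
  [0,0.002,0,0],
  [0,0.002,0,0],
  [0,0,0,0],
])

```text
time_s: 15.85
tool_pos: [511.8, -18.5, 76.2]
tcp_rot: [[0.999, -0.032, 0.018], [-0.032, -0.999, -0.01], [0.018, 0.009, -1.0]]
force: [0.0, -0.3, 0.5]
finger_gap: 0.6
```

Emit:
servo_tool([
  [-0.001,0.002,0.001,0],
  [0,0.002,0.001,0],
  [0,0.002,0,0],
])

```text
time_s: 16.23
tool_pos: [510.6, -24.6, 74.2]
tcp_rot: [[0.999, -0.031, 0.018], [-0.031, -0.999, -0.01], [0.018, 0.009, -1.0]]
force: [-0.1, -0.9, 0.1]
finger_gap: 0.3
```

Emit:
servo_tool([
  [0,0.002,0,0],
  [0,0.002,0,0],
])

```text
time_s: 16.48
tool_pos: [510.4, -28.8, 74.2]
tcp_rot: [[0.999, -0.031, 0.018], [-0.031, -0.999, -0.009], [0.018, 0.009, -1.0]]
force: [0.5, -0.0, 0.3]
finger_gap: 0.2
```

Emit:
servo_tool([
  [0,0.002,0,0],
])

```text
time_s: 16.6
tool_pos: [510.4, -31.0, 74.2]
tcp_rot: [[0.999, -0.031, 0.018], [-0.031, -0.999, -0.009], [0.018, 0.009, -1.0]]
force: [0.2, -1.0, 0.3]
finger_gap: 0.3
```

Emit:
servo_tool([
  [0,0.002,0,0],
])

```text
time_s: 16.73
tool_pos: [510.4, -33.1, 74.2]
tcp_rot: [[0.999, -0.031, 0.018], [-0.031, -0.999, -0.009], [0.018, 0.009, -1.0]]
force: [-0.4, 0.0, -0.1]
finger_gap: 0.5
```

```bash
python3 - <<'E'
from fit import *
d=shot('wrist','w5.png');P=cloud(d)
rect(P,400,620,-100,20,89,99,'tab');rect(P,400,620,-140,-90,77,84,'fence')
d=shot('side','s5.png')
cv2.imwrite('pics/s5c.png',cv2.resize(cv2.cvtColor(d['pixels'],cv2.COLOR_RGB2BGR)[60:260,230:430],None,fx=3,fy=3))
E
```

```text
tab 131 [509.9 -22.6] [ 2.5 18. ] 86.92 [94.9 97.  98.7]
fence 0
```

View pics/w5.png

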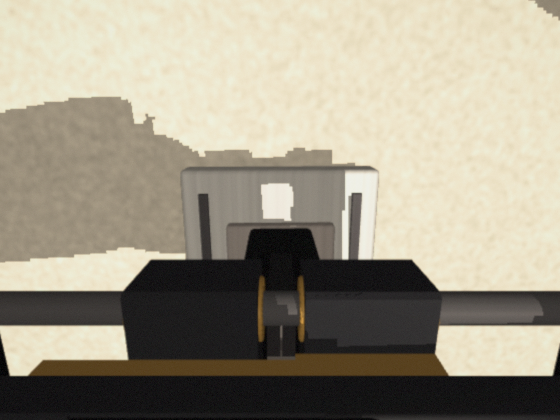

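View pics/s5c.png

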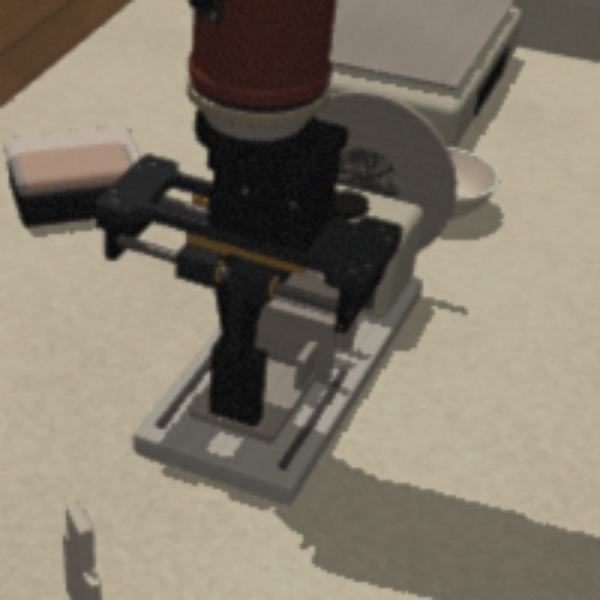

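```bash
python3 - <<'E'
from fit import *
for n in ['w1.npy','w3.npy']:
    P=np.load(n);rect(P,470,545,-110,0,27,37,n)
d=shot('wrist');P=cloud(d);rect(P,470,545,-110,0,27,37,'now');rect(P,400,620,-60,30,15,25,'bed')
x,y,z=P[...,0],P[...,1],P[...,2]
m=(x>480)&(x<540)&(y>-60)&(y<0)&(z>60)
q=P[m]
for zz in range(60,140,8):
    k=q[(q[:,2]>=zz)&(q[:,2]<zz+8)]
    if len(k): print(zz,len(k),k.min(0).round(1),k.max(0).round(1))
print(sensors.sense()['tool_pos'],sensors.sense()['force'])
E
```

```text
w1.npy 3923 [508.6 -70.5] [79.9 70. ] 87.65 [30.  31.4 32.8]
w3.npy 4502 [508.9 -70.7] [79.8 70. ] 88.38 [30.  31.4 32.8]
now 1881 [509.2 -69.8] [80.1 69.9] 88.49 [28.8 31.1 33.8]
bed 13499 [510.4 -27.3] [ 62.5 130.3] 88.01 [17.9 19.3 22.8]
60 369 [490.4 -34.9  60. ] [530.  -30.4  68. ]
68 313 [490.5 -35.4  68. ] [530.2 -30.6  76. ]
76 152 [491.1 -34.1  76.1] [529.8 -30.8  83.3]
92 157 [500.9 -24.3  93.9] [518.8 -21.4 100. ]
100 337 [500.7 -37.  100. ] [518.8 -21.1 107.9]
108 283 [501.7 -24.1 108. ] [517.7 -21.1 116. ]
116 337 [502.  -27.4 116. ] [517.1 -21.2 123.9]
124 254 [503. -24. 124.] [515.8 -21.  132. ]
132 23 [503.6 -23.1 132. ] [515.  -20.9 135.6]
[510.33309029 -33.09987682  74.21173275] [-0.18212461  0.04653074  0.0743966 ]
```

```bash
python3 - <<'E'
from fit import *
d=shot('wrist');P=cloud(d);z=d['z_map']
im=cv2.cvtColor(d['pixels'],cv2.COLOR_RGB2BGR);c=im[200:370,220:345].astype(float)
c=np.clip(c*3,0,255).astype(np.uint8);cv2.imwrite('pics/w6c.png',cv2.resize(c,None,fx=4,fy=3.5))
for v in range(222,300,4): print(v,z[v,280].round(0),P[v,280].round(0).tolist(),P[v,255].round(0).tolist())
d=shot('side');P=cloud(d)
x,y,z=P[...,0],P[...,1],P[...,2]
m=(x>480)&(x<545)&(y>-60)&(y<0)&(z>40);q=P[m]
for zz in range(40,140,8):
    k=q[(q[:,2]>=zz)&(q[:,2]<zz+8)]
    if len(k): print(zz,len(k),np.percentile(k,5,axis=0).round(1),np.percentile(k,95,axis=0).round(1))
E
```

```text
222 249.0 [510.0, -31.0, 19.0] [494.0, -30.0, 20.0]
226 0.0 [nan, nan, nan] [494.0, -30.0, 30.0]
230 234.0 [510.0, -32.0, 35.0] [495.0, -31.0, 35.0]
234 227.0 [510.0, -32.0, 42.0] [495.0, -31.0, 43.0]
238 219.0 [510.0, -32.0, 50.0] [495.0, -31.0, 50.0]
242 213.0 [510.0, -32.0, 56.0] [496.0, -31.0, 57.0]
246 207.0 [510.0, -32.0, 63.0] [496.0, -31.0, 62.0]
250 201.0 [510.0, -32.0, 69.0] [496.0, -31.0, 68.0]
254 195.0 [510.0, -32.0, 75.0] [497.0, -31.0, 75.0]
258 169.0 [510.0, -23.0, 100.0] [497.0, -31.0, 80.0]
262 167.0 [509.0, -25.0, 102.0] [503.0, 6.0, 173.0]
266 168.0 [509.0, -26.0, 102.0] [503.0, 6.0, 174.0]
270 169.0 [509.0, -29.0, 102.0] [504.0, 6.0, 177.0]
274 167.0 [509.0, -30.0, 103.0] [504.0, 6.0, 178.0]
278 167.0 [509.0, -31.0, 104.0] [504.0, 6.0, 181.0]
282 168.0 [509.0, -34.0, 104.0] [504.0, 6.0, 183.0]
286 168.0 [509.0, -35.0, 104.0] [504.0, 6.0, 185.0]
290 169.0 [509.0, -37.0, 104.0] [504.0, 6.0, 186.0]
294 86.0 [509.0, 1.0, 179.0] [504.0, 6.0, 189.0]
298 85.0 [509.0, 0.0, 180.0] [504.0, 5.0, 189.0]
40 45 [491.2 -35.   40.5] [525.9 -29.1  46.6]
48 52 [491.2 -35.9  48.4] [527.  -29.3  55.2]
56 53 [491.1 -36.3  56.7] [526.9 -28.3  63.7]
64 53 [491.2 -38.   64.3] [527.7 -28.4  70.9]
72 54 [491.5 -37.3  72.5] [528.4 -28.8  79.1]
80 58 [491.1 -33.9  80.8] [529.6 -29.2  87.9]
88 49 [491.6 -42.1  88.3] [528.  -29.3  95.3]
96 34 [501.  -35.9  96.9] [518.8 -19.9 103.7]
104 37 [500.6 -37.6 104.7] [517.5 -19.7 111.7]
112 36 [500.4 -38.  112.3] [518.8 -19.8 119.5]
120 37 [498.6 -31.5 120.6] [519.5 -19.6 127.4]
128 40 [497.  -34.3 128.6] [520.1 -19.1 135.3]
136 45 [495.6 -24.5 136.6] [522.  -19.2 143.4]
```

View pics/w6c.png

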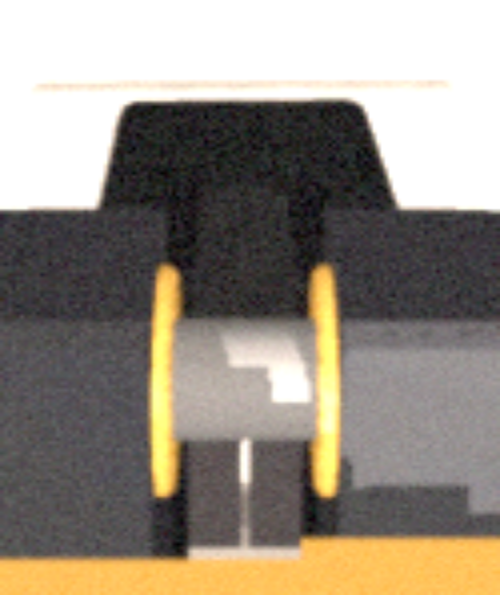

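```bash
python3 - <<'E'
from fit import *
P=np.load('w1.npy').reshape(-1,3)
R=np.array([[0.998,-0.058,-0.002],[-0.058,-0.998,0.004],[-0.002,-0.004,-1.0]]);t=np.array([525.6,-133.6,259.5])
def an(P,R,t):
    Q=(P-t)@R
    m=(np.abs(Q[:,0])<60)&(np.abs(Q[:,1])<40)&(Q[:,2]<25)&(Q[:,2]>-80);q=Q[m]
    for zz in range(-80,25,8):
        k=q[(q[:,2]>=zz)&(q[:,2]<zz+8)]
        if len(k):print(zz,len(k),np.percentile(k,3,axis=0).round(1),np.percentile(k,97,axis=0).round(1))
an(P,R,t)
s=sensors.sense();d=shot('wrist');P=cloud(d).reshape(-1,3);print('now');an(P,np.array(s['tcp_rot']),np.array(s['tool_pos']))
print(np.array(d['hand_eye']).round(3).tolist(),s['finger_gap'])
E
```

```text
-80 607 [-35.3  -6.6 -79.8] [ 34.7  10.2 -72.3]
-72 1191 [-35.1  -2.2 -71.5] [ 34.5   9.6 -65.3]
-64 433 [-41.5 -11.5 -63.4] [ 41.    9.3 -56.2]
-56 579 [-40.2 -11.3 -55.8] [ 39.7  -6.  -48.2]
-48 584 [-38.7 -11.2 -47.8] [ 37.9  -3.2 -40.3]
-40 527 [-38.4 -11.3 -39.7] [ 37.6   0.9 -32.2]
-32 493 [-38.1 -11.3 -31.6] [ 37.2   4.5 -24.2]
-24 188 [-38.1 -11.1 -23.8] [ 37.3   5.9 -20.4]
now
-80 76 [ -5.3  -7.  -79.9] [  4.7   7.6 -72.2]
-72 840 [ -5.1  -2.2 -71.4] [  4.4   9.2 -69.3]
-64 87 [ -6.1 -11.4 -60.5] [  5.3  -9.2 -56.1]
-56 271 [ -6.7 -11.2 -55.6] [  5.9  -8.9 -48.2]
-48 324 [ -7.5 -11.3 -47.8] [  6.9  -7.5 -40.3]
-40 284 [ -8.1 -11.4 -39.9] [  7.2  -9.1 -32.2]
-32 325 [ -8.8 -11.3 -31.6] [  8.    2.1 -24.2]
-24 103 [ -8.5 -11.3 -24. ] [  7.7  -9.1 -20.2]
-16 2 [-14.9  -1.7  -8.2] [14.5 -1.6 -8.1]
-8 171 [-18.8  -1.6  -7.2] [18.3 -0.2 -0.3]
0 334 [-18.7  -1.6   0.5] [18.2 -0.4  7.8]
8 347 [-18.8  -1.7   8.2] [17.7 -0.4 15.6]
16 318 [-18.7  -1.7  16.2] [17.6 -0.5 23.7]
24 40 [-18.3  -1.6  24.1] [15.9 -0.9 24.9]
[[1.0, 0.001, 0.002, 0.003], [0.001, -0.963, -0.269, -73.551], [0.001, 0.269, -0.963, -183.317], [0.0, 0.0, 0.0, 1.0]] 0.4136912974346891
```

The depth data shows that the fingers end about 20 mm short of the stated TCP. They are just above the tab top at z≈94 and are not touching it. I'll back off, go lower and approach again.

Emit:
servo_tool([
  [0,-0.015,-0.002,0],
  [0,-0.01,0,0],
  [0,0,0.008,0],
  [0,0,0.008,0],
  [0,0,0.005,0],
  [0,0,0,0],
])

```text
time_s: 17.77
tool_pos: [511.1, -5.6, 53.1]
tcp_rot: [[0.999, -0.03, 0.017], [-0.03, -1.0, -0.009], [0.017, 0.009, -1.0]]
force: [0.3, -0.3, 0.4]
finger_gap: 0.6
```

Emit:
servo_tool([
  [-0.001,0.006,0,0],
  [0,0.004,0,0],
  [0,0.002,0,0],
])

```text
time_s: 18.15
tool_pos: [509.9, -19.0, 53.4]
tcp_rot: [[0.999, -0.031, 0.018], [-0.031, -0.999, -0.009], [0.018, 0.009, -1.0]]
force: [-0.7, 0.3, 0.4]
finger_gap: 0.6
```

Emit:
servo_tool([
  [0,0.002,0,0],
])

```text
time_s: 18.27
tool_pos: [509.9, -20.9, 53.6]
tcp_rot: [[0.999, -0.031, 0.018], [-0.031, -0.999, -0.009], [0.018, 0.008, -1.0]]
force: [0.3, 7.8, -0.9]
finger_gap: 0.3
```

Emit:
servo_tool([
  [0,0.002,0,0],
])

```text
time_s: 18.4
tool_pos: [509.9, -20.8, 53.7]
tcp_rot: [[0.999, -0.03, 0.018], [-0.03, -1.0, -0.006], [0.018, 0.006, -1.0]]
force: [1.4, 10.4, -0.7]
finger_gap: 0.5
```

Emit:
servo_tool([
  [0,0.002,0,0],
])

```text
time_s: 18.52
tool_pos: [509.9, -20.7, 53.7]
tcp_rot: [[0.999, -0.028, 0.018], [-0.028, -1.0, -0.004], [0.018, 0.003, -1.0]]
force: [-0.1, 6.9, -1.2]
finger_gap: 0.5
```

Emit:
servo_tool([
  [0,0.005,0,0],
  [0,0.005,0,0],
  [0,0.005,0,0],
])

```text
time_s: 18.9
tool_pos: [509.7, -24.4, 53.8]
tcp_rot: [[1.0, -0.02, 0.019], [-0.02, -1.0, 0.008], [0.019, -0.009, -1.0]]
force: [-0.4, 12.8, -0.1]
finger_gap: 0.6
```

Emit:
servo_tool([
  [0,0.011,0,0.3],
  [0,0.011,0,0.3],
])

```text
time_s: 19.15
tool_pos: [509.3, -37.7, 53.9]
tcp_rot: [[1.0, -0.023, 0.019], [-0.023, -1.0, 0.018], [0.019, -0.018, -1.0]]
force: [-1.8, 14.8, 1.8]
finger_gap: 0.7
```

Emit:
servo_tool([
  [0,0.009,0,0.2],
])

```text
time_s: 19.27
tool_pos: [509.2, -42.9, 53.9]
tcp_rot: [[1.0, -0.023, 0.019], [-0.024, -0.999, 0.022], [0.018, -0.022, -1.0]]
force: [-1.4, 12.7, 2.2]
finger_gap: 0.5
```

```bash
python3 - <<'E'
from fit import *
d=shot('wrist','w7.png');P=cloud(d);d=shot('side','s7.png');P2=cloud(d)
for Q in (P,P2):
    rect(Q,470,545,-125,-10,27,37,'foot');rect(Q,470,545,-150,-105,77,84,'fence');rect(Q,470,545,-190,-155,77,83,'stop');rect(Q,470,545,-180,-125,138,148,'handle')
cv2.imwrite('pics/s7c.png',cv2.resize(cv2.cvtColor(d['pixels'],cv2.COLOR_RGB2BGR)[60:260,230:430],None,fx=3,fy=3))
s=sensors.sense();print(s['tool_pos'],s['force'],s['tcp_rot'].round(3).tolist())
E
```

```text
foot 339 [508.4 -87.4] [69.5 68.9] 88.24 [27.6 30.  31.8]
fence 0
stop 0
handle 0
foot 324 [508.8 -87.6] [75.1 69.4] 88.31 [28.  32.  34.7]
fence 59 [ 487.4 -142.1] [14.9 34.6] 87.44 [77.7 80.6 82.9]
stop 0
handle 0
[509.13478296 -43.69435828  53.88509854] [-0.84310927  9.86899379  2.51923049] [[1.0, -0.024, 0.019], [-0.025, -0.999, 0.021], [0.018, -0.022, -1.0]]
```

View pics/s7c.png

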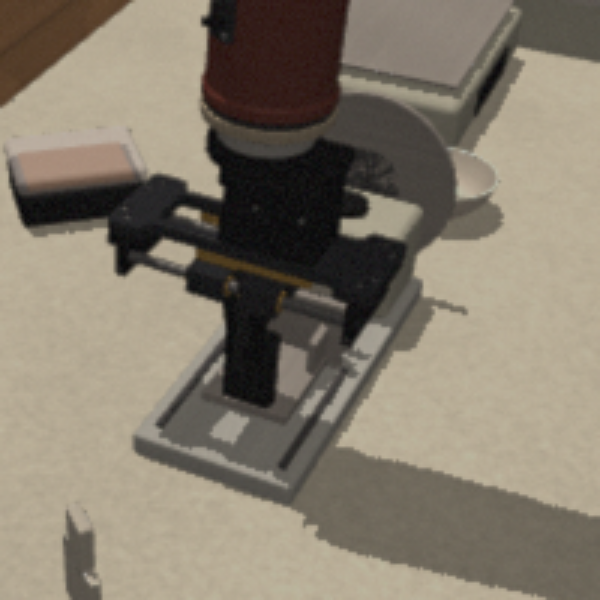

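Emit:
servo_tool([
  [0,0.007,0,0],
])

```text
time_s: 19.5
tool_pos: [509.1, -46.4, 54.0]
tcp_rot: [[1.0, -0.021, 0.019], [-0.021, -0.999, 0.025], [0.018, -0.026, -0.999]]
force: [-1.4, 14.4, 2.8]
finger_gap: 0.4
```

```bash
cat > f.py <<'E'
from rig import sensors
s=sensors.sense();print(s['tool_pos'].round(2),s['force'].round(1),'contact travel',round(-20.6-(s['tool_pos'][1]-30*s['tcp_rot'][1][2]),2))
E
python3 f.py
```

```text
[509.07 -46.4   53.98] [-1.4 14.4  2.8] contact travel 26.57
```

Emit:
servo_tool([
  [0,0.006,0,0],
])

```text
time_s: 19.62
tool_pos: [508.9, -48.4, 54.0]
tcp_rot: [[1.0, -0.018, 0.019], [-0.018, -0.999, 0.03], [0.018, -0.03, -0.999]]
force: [-1.6, 13.8, 2.1]
finger_gap: 0.7
```

```bash
python3 f.py
```

```text
[508.92 -48.44  54.  ] [-1.6 13.8  2.1] contact travel 28.72
```

Emit:
servo_tool([
  [0,0.0055,0,0.2],
])

```text
time_s: 19.75
tool_pos: [508.9, -49.5, 54.1]
tcp_rot: [[1.0, -0.018, 0.019], [-0.019, -0.999, 0.034], [0.018, -0.035, -0.999]]
force: [-0.6, 16.7, 2.6]
finger_gap: 0.1
```

```bash
python3 f.py
```

```text
[508.91 -49.47  54.06] [-0.6 16.7  2.6] contact travel 29.9
```

Emit:
servo_tool([
  [0,0.0065,0,0.2],
])

```text
time_s: 19.88
tool_pos: [508.8, -50.6, 54.1]
tcp_rot: [[1.0, -0.017, 0.018], [-0.018, -0.999, 0.04], [0.017, -0.04, -0.999]]
force: [-2.4, 18.8, 4.1]
finger_gap: 0.5
```

```bash
python3 f.py
```

```text
[508.84 -50.63  54.09] [-2.4 18.8  4.1] contact travel 31.23
```

Emit:
servo_tool([
  [0,-0.005,0,0],
  [0,-0.01,0,0],
  [0,-0.015,0,0.2],
  [0,0,-0.02,0],
  [0,0,-0.03,0],
  [0,0,0,0],
])

```text
time_s: 20.62
tool_pos: [508.4, -18.3, 106.7]
tcp_rot: [[1.0, -0.019, 0.018], [-0.02, -0.999, 0.04], [0.017, -0.04, -0.999]]
force: [0.6, -0.0, -0.1]
finger_gap: 0.5
```

```bash
python3 - <<'E'
from fit import *
d=shot('wrist','w8.png');P=cloud(d);d=shot('side','s8.png');P2=cloud(d)
for Q in (P,P2):
    rect(Q,470,545,-125,-10,27,37,'foot');rect(Q,470,545,-80,-50,88,98,'tab');rect(Q,450,560,-153,-135,77,84,'fence');rect(Q,470,545,-190,-162,77,83,'stop');rect(Q,470,545,-180,-125,138,148,'handle');rect(Q,470,545,-180,-145,89,98,'blade')
cv2.imwrite('pics/s8c.png',cv2.resize(cv2.cvtColor(d['pixels'],cv2.COLOR_RGB2BGR)[60:260,230:430],None,fx=3,fy=3))
s=sensors.sense();print(s['tool_pos'],s['force'],s['tcp_rot'].round(3).tolist())
E
```

```text
foot 18 [ 506.9 -120.8] [8.  0.8] 88.51 [30.3 31.2 32.1]
tab 34 [507.  -72.2] [11.2  0.6] 88.77 [92.3 93.2 94.1]
fence 0
stop 0
handle 0
blade 0
foot 306 [508.5 -91.3] [67.8 69.8] 88.62 [28.2 32.1 34.8]
tab 70 [502.5 -68.7] [24.3 19.2] 0.3 [89.3 93.4 95.6]
fence 91 [ 498.8 -147. ] [11.  71.6] 89.17 [77.4 80.6 82.8]
stop 0
handle 0
blade 45 [ 500.2 -154.4] [ 4.7 50.5] 89.21 [89.5 91.9 94.4]
[506.81378003 -18.55831998 104.54443669] [ 0.24841831  0.48101551 -0.47371465] [[1.0, -0.019, 0.015], [-0.02, -0.999, 0.04], [0.014, -0.04, -0.999]]
```

View pics/s8c.png

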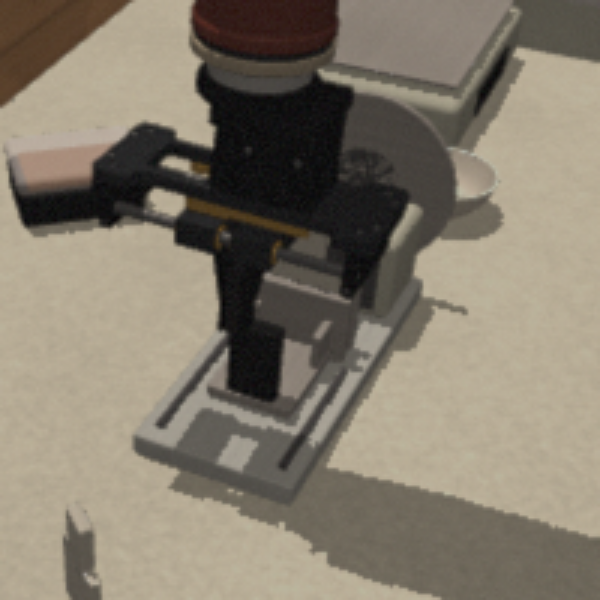

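View pics/w8.png

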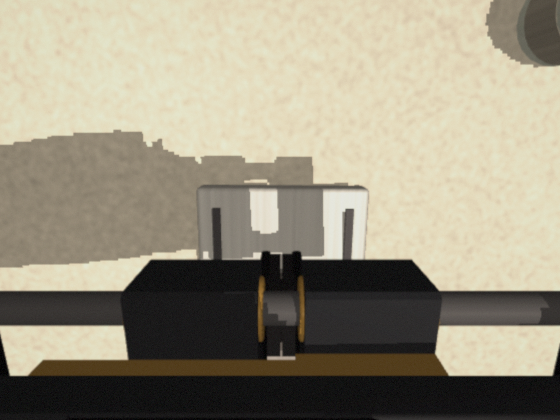

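Emit:
servo_tool([
  [0,0,-0.04,0],
  [0,0,-0.045,0],
  [0,0,-0.045,0],
  [0,0.03,-0.02,0],
  [0,0.045,0,0],
  [0,0.03,0,0],
  [0,0,0,0],
  [0,0,0,0],
], grip=0.06)

```text
time_s: 21.72
tool_pos: [499.3, -130.4, 245.9]
tcp_rot: [[1.0, -0.019, 0.002], [-0.019, -0.999, 0.042], [0.001, -0.042, -0.999]]
force: [0.9, 0.3, -0.3]
finger_gap: 59.4
```

```bash
cat > look.py <<'E'
from fit import *
import sys
d=shot('wrist',sys.argv[1]);Q=cloud(d)
rect(Q,470,545,-125,-10,27,37,'foot');rect(Q,470,545,-100,-50,88,98,'tab');rect(Q,440,570,-158.,-135,77,84,'fence');rect(Q,440,570,-190,-163,77,84,'stop');rect(Q,470,545,-180,-125,140,150,'handle');rect(Q,450,560,-180,-135,90,99,'blade')
s=sensors.sense();print(s['tool_pos'],s['force'],s['tcp_rot'].round(3).tolist())
E
python3 look.py w9.png
```

```text
foot 3069 [508.2 -93.6] [63.8 70.1] 88.02 [29.9 31.3 32.6]
tab 780 [509.  -71.4] [15.  38.7] 88.85 [91.2 93.1 94.3]
fence 1039 [ 506.2 -151.2] [11.  89.2] 88.29 [78.4 80.1 81.9]
stop 314 [ 505.9 -170.8] [ 9.7 88.1] 88.17 [78.7 80.2 81.4]
handle 706 [ 508.1 -160.3] [13.6 35.5] 87.8 [141.4 143.9 145.3]
blade 417 [ 508.1 -160. ] [12.4 70.1] 87.39 [92.  94.2 97.6]
[ 499.22267681 -130.53885018  245.83563277] [-0.28311672 -0.15798141 -0.60436729] [[1.0, -0.019, 0.002], [-0.019, -0.999, 0.042], [0.001, -0.042, -0.999]]
```

View pics/w9.png

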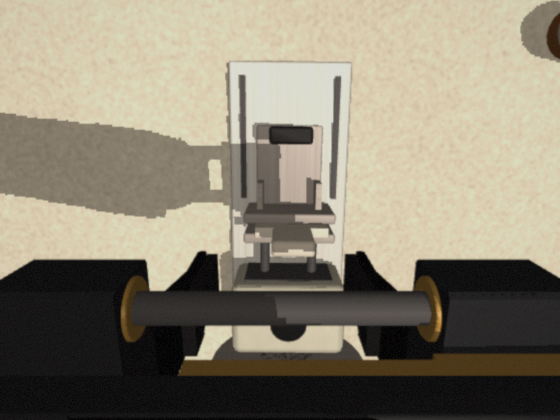

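Emit:
servo_tool([
  [0.0095,0.03,0,0.9],
  [0,0,0,0],
  [0,0,0.03,0],
  [0,0,0.03,0],
  [0,0,0.02,0],
  [0,0,0,0],
])

```text
time_s: 22.52
tool_pos: [509.6, -148.8, 162.6]
tcp_rot: [[1.0, -0.024, 0.002], [-0.024, -0.999, 0.043], [0.001, -0.043, -0.999]]
force: [0.3, 0.3, 0.9]
finger_gap: 59.9
```

Emit:
servo_tool([
  [-0.0012,0.0125,0,0.4],
  [0,0,0,0],
])

```text
time_s: 22.78
tool_pos: [508.9, -161.5, 163.7]
tcp_rot: [[1.0, -0.03, 0.004], [-0.03, -0.999, 0.043], [0.003, -0.043, -0.999]]
force: [0.0, -0.3, 0.4]
finger_gap: 59.9
```

Emit:
servo_tool([
  [0,0,0.02,0],
  [0,0,0.02,0],
  [0,0,0.012,0],
  [0,0,0,0],
])

```text
time_s: 23.28
tool_pos: [511.4, -160.5, 114.0]
tcp_rot: [[0.999, -0.031, 0.009], [-0.032, -0.999, 0.041], [0.008, -0.041, -0.999]]
force: [-0.8, 0.3, 0.1]
finger_gap: 60.0
```

Emit:
servo_tool([
  [-0.003,-0.001,0.007,0],
  [0,0,0.005,0],
  [0,0,0,0],
])

```text
time_s: 23.65
tool_pos: [509.2, -159.1, 102.7]
tcp_rot: [[0.999, -0.031, 0.011], [-0.032, -0.999, 0.04], [0.01, -0.04, -0.999]]
force: [-0.4, -0.3, 0.2]
finger_gap: 59.8
```

Emit:
servo_tool([
  [-0.0008,0,0,0],
  [0,0,0,0],
  [0,0,0,0],
  [0,0,0,0],
  [0,0,0,0],
], grip=0.02, squeeze=30)

```text
time_s: 24.28
tool_pos: [508.9, -159.2, 103.4]
tcp_rot: [[0.999, -0.031, 0.012], [-0.032, -0.999, 0.039], [0.011, -0.04, -0.999]]
force: [0.2, 0.2, -0.3]
finger_gap: 35.7
```

Emit:
servo_tool([
  [0.0001,-0.0003,-0.006,0],
  [0.0001,-0.0003,-0.007,0],
])

```text
time_s: 24.52
tool_pos: [507.3, -159.1, 115.2]
tcp_rot: [[0.999, -0.032, 0.009], [-0.032, -0.999, 0.04], [0.008, -0.041, -0.999]]
force: [-0.8, -0.4, -6.8]
finger_gap: 35.9
```

Emit:
servo_tool([
  [0.0001,-0.0003,-0.007,0],
  [0.0001,-0.0003,-0.007,0],
])

```text
time_s: 24.78
tool_pos: [506.6, -159.0, 129.6]
tcp_rot: [[0.999, -0.032, 0.007], [-0.032, -0.999, 0.041], [0.006, -0.041, -0.999]]
force: [0.6, -0.3, -7.9]
finger_gap: 35.6
```

The drag reads about 7 N vertically with almost no side force, at 26 mm up. I'll continue straight up.

Emit:
servo_tool([
  [0,0,0,0],
  [0.0001,-0.0004,-0.007,0],
])

```text
time_s: 25.02
tool_pos: [506.5, -159.0, 137.5]
tcp_rot: [[0.999, -0.032, 0.007], [-0.032, -0.999, 0.04], [0.006, -0.041, -0.999]]
force: [0.1, -1.2, -9.4]
finger_gap: 35.7
```

```bash
python3 look.py w10.png; python3 - <<'E'
from fit import *
d=shot('side','s10.png')
cv2.imwrite('pics/s10c.png',cv2.resize(cv2.cvtColor(d['pixels'],cv2.COLOR_RGB2BGR)[60:260,230:430],None,fx=3,fy=3))
E
```

```text
foot 6043 [508.4 -93.7] [63.7 70.1] 88.23 [30.1 31.3 32.5]
tab 1859 [509.2 -71.2] [15.9 40. ] 88.15 [91.  93.1 94.3]
fence 2142 [ 506.9 -151.2] [10.8 89.8] 88.12 [78.3 80.1 81.7]
stop 97 [ 506.1 -170. ] [ 9.8 89.7] 87.24 [78.2 79.6 81. ]
handle 445 [ 505.9 -155.1] [ 3.3 35.7] 88.61 [140.5 145.3 149.5]
blade 389 [ 505.8 -156. ] [ 1. 69.] 88.16 [90.8 94.7 98.6]
[ 506.87015584 -159.06932344  138.65795573] [-3.04144571 -0.87222142 -5.32312419] [[0.999, -0.032, 0.008], [-0.032, -0.999, 0.04], [0.007, -0.04, -0.999]]
```

View pics/s10c.png

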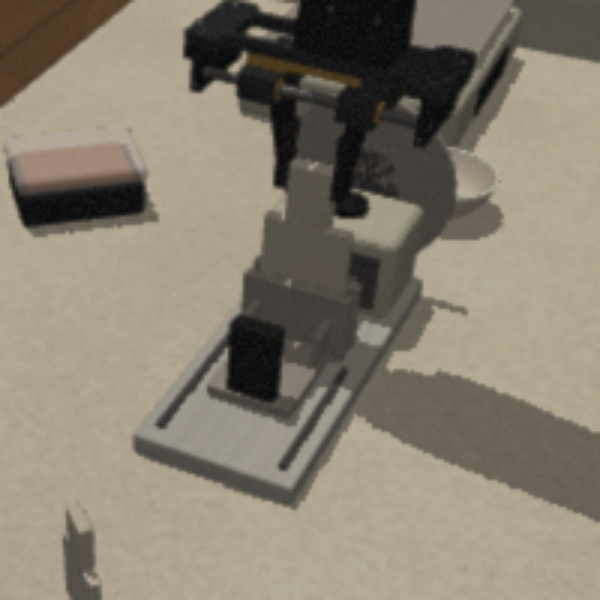

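The side view shows the paddle in the grip at (310,200) with its blade raised between the plates. The fence is unmoved at y=-151.2.

Emit:
servo_tool([
  [0.0001,-0.0004,-0.009,0],
  [0.0001,-0.0004,-0.009,0],
  [0,-0.0005,-0.012,0],
  [0,-0.001,-0.02,0],
  [0,-0.001,-0.025,0],
  [0,-0.001,-0.03,0],
  [0,0,-0.01,0],
  [0,0,0,0],
])

```text
time_s: 26.12
tool_pos: [509.9, -158.3, 265.0]
tcp_rot: [[0.999, -0.03, 0.019], [-0.031, -0.999, 0.038], [0.018, -0.038, -0.999]]
force: [-0.2, -0.2, -1.2]
finger_gap: 35.7
```

Emit:
servo_tool([
  [0.004,-0.04,0,-0.8],
  [0.004,-0.046,0,-0.8],
  [0.002,-0.046,0,-0.8],
  [0,-0.046,0,0],
  [0,-0.046,0,0],
  [0,-0.046,0,0],
  [0,-0.046,0,0],
  [0,-0.03,0,0],
  [0,-0.015,0,0],
  [0,0,0,0],
  [0,0,0,0],
])

```text
time_s: 27.5
tool_pos: [515.4, 212.0, 268.4]
tcp_rot: [[1.0, 0.011, 0.007], [0.011, -0.999, 0.039], [0.007, -0.039, -0.999]]
force: [-1.0, -0.6, -0.4]
finger_gap: 35.9
```

```bash
python3 - <<'E'
from fit import *
s=sensors.sense();print(s['tool_pos'],s['tcp_rot'].round(3).tolist(),s['force'])
d=shot('side','s11.png');P=cloud(d);np.save('s11.npy',P)
t=s['tool_pos']
rect(P,t[0]-60,t[0]+60,t[1]-40,t[1]+40,t[2]+38-4,t[2]+48,'handletop')
rect(P,t[0]-60,t[0]+60,t[1]-40,t[1]+40,t[2]-80,t[2]-15,'blade')
d=shot('top','t11.png');P=cloud(d);rect(P,t[0]-60,t[0]+60,t[1]-40,t[1]+40,t[2]+38-4,t[2]+48,'handletop')
d=shot('wrist','w11.png');P=cloud(d);rect(P,430,620,205,300,50,58,'stand');np.save('w11.npy',P)
E
```

```text
[515.40496791 211.96794727 268.38223576] [[1.0, 0.011, 0.007], [0.011, -0.999, 0.039], [0.007, -0.039, -0.999]] [-0.96893712 -0.61678494 -0.39477856]
handletop 390 [515.3 212.7] [56.4 22.7] 1.17 [303.4 309.4 315.4]
blade 1346 [514.7 216. ] [71.1 11.8] 7.81 [192.  222.6 250.4]
handletop 0
stand 3933 [522.3 250.8] [ 49.5 110. ] 89.95 [52.7 54.3 55.6]
```

View pics/s11.png

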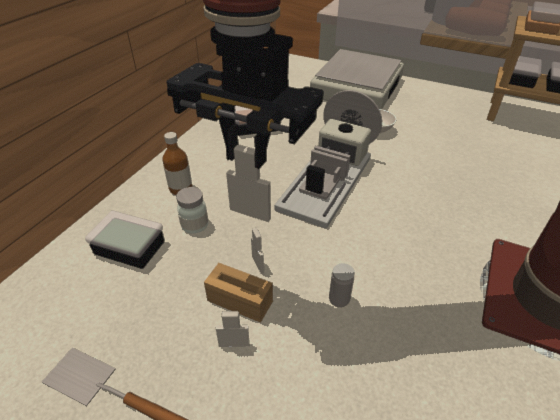

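View pics/w11.png

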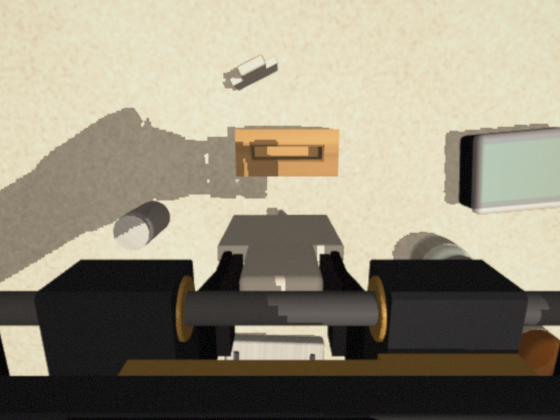

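```bash
cat > blade.py <<'E'
from fit import *
def an(P,t):
    x,y,z=P[...,0],P[...,1],P[...,2]
    m=(np.abs(x-t[0])<50)&(np.abs(y-t[1])<35)&(z>t[2]-95)&(z<t[2]-14);q=P[m]
    print(len(q))
    for a in range(-95,-14,10):
        k=q[(q[:,2]>=t[2]+a)&(q[:,2]<t[2]+a+10)]
        if len(k)>5: print(a,len(k),'x',np.percentile(k[:,0],[1,50,99]).round(1),'y',np.percentile(k[:,1],[5,50,95]).round(1))
    # face plane y = a + b x + c z
    A=np.c_[np.ones(len(q)),q[:,0]-t[0],q[:,2]-t[2]+50];c=np.linalg.lstsq(A,q[:,1],rcond=None)[0]
    r=q[:,1]-A@c;A2=A[abs(r)<1.5];c=np.linalg.lstsq(A2,q[abs(r)<1.5,1],rcond=None)[0];print('face y',c, 'zmin',np.percentile(q[:,2],1)-t[2])
if __name__=='__main__':
    s=sensors.sense();t=s['tool_pos'];d=shot('wrist');an(cloud(d),t);print(t)
E
python3 blade.py
```

```text
3013
-85 257 x [481.2 513.8 548.8] y [214.3 214.7 215.1]
-75 317 x [481.3 515.2 548.4] y [214.3 214.7 215.1]
-65 361 x [481.1 513.8 548.5] y [214.3 214.7 215.2]
-55 417 x [481.2 514.5 548.8] y [214.3 214.7 215.2]
-45 474 x [481.2 515.4 548.6] y [214.3 214.8 215.2]
-35 522 x [481.2 514.4 548.8] y [214.3 214.8 215.3]
-25 603 x [481.  515.  548.7] y [214.3 214.8 215.3]
-15 62 x [486.  517.5 548.5] y [214.4 214.9 215.2]
face y [2.14752258e+02 1.07282983e-02 1.34711517e-03] zmin -82.000362305782
[515.65409677 211.81352792 268.85583823]
```

Emit:
servo_tool([
  [0.0065,-0.018,0,0],
  [0,-0.018,0,0],
  [0,0,0.03,0],
  [0,0,0.035,0],
  [0,0,0.025,0],
  [0,0,0.01,0],
  [0,0,0,0],
])

```text
time_s: 28.58
tool_pos: [525.8, 248.6, 169.3]
tcp_rot: [[1.0, 0.003, 0.011], [0.002, -0.999, 0.039], [0.012, -0.039, -0.999]]
force: [0.2, -1.1, -0.7]
finger_gap: 35.7
```

```bash
python3 blade.py|tail -3
```

```text
-15 64 x [495.8 531.7 558.8] y [251.2 251.6 251.8]
face y [2.51464785e+02 2.97724791e-03 2.20851137e-03] zmin -82.0960344849036
[525.80408878 248.57890435 169.30086501]
```

Emit:
servo_tool([
  [-0.0028,-0.0036,0.008,-0.3],
  [0,0,0.008,0],
  [0,0,0.003,0],
  [0,0,0,0],
])

```text
time_s: 29.12
tool_pos: [524.4, 253.9, 151.8]
tcp_rot: [[1.0, 0.008, 0.015], [0.007, -0.999, 0.04], [0.016, -0.04, -0.999]]
force: [0.1, 0.0, -1.5]
finger_gap: 35.6
```

```bash
python3 blade.py|tail -8; python3 - <<'E'
from fit import *
d=shot('wrist','w12.png');P=cloud(d);rect(P,430,620,205,300,50,58,'stand')
E
```

```text
-65 381 x [490.4 523.7 557.7] y [256.5 256.8 257.2]
-55 401 x [490.4 522.9 557.7] y [256.5 256.8 257.3]
-45 460 x [490.3 524.7 557.6] y [256.4 256.9 257.2]
-35 529 x [490.  523.4 557.3] y [256.5 256.9 257.3]
-25 610 x [489.7 523.3 557.5] y [256.4 256.9 257.3]
-15 63 x [490.4 532.3 557.4] y [256.5 257.  257.2]
face y [2.56859822e+02 8.31711430e-03 1.27147750e-03] zmin -82.35874101319975
[524.37681054 253.929383   151.84523121]
stand 4513 [522.4 251.1] [110.4  50.5] 0.54 [52.8 54.2 55.4]
```

View pics/w12.png

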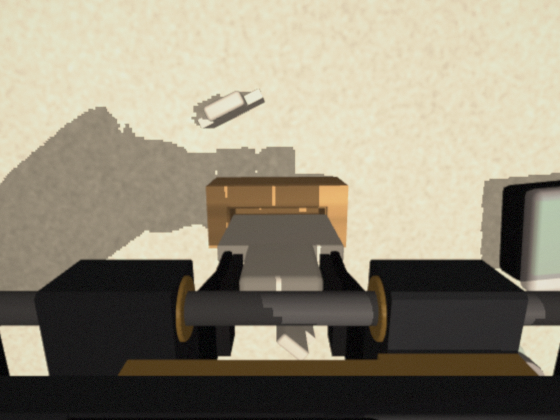

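Emit:
servo_tool([
  [-0.0017,0.001,0.005,0],
  [-0.0002,0.0002,0.004,0],
  [0,0,0,0],
])

```text
time_s: 29.6
tool_pos: [522.8, 252.9, 142.6]
tcp_rot: [[1.0, 0.008, 0.016], [0.007, -0.999, 0.04], [0.016, -0.04, -0.999]]
force: [-1.3, -0.1, -1.5]
finger_gap: 35.8
```

```bash
python3 blade.py|tail -6
```

```text
-45 463 x [488.5 522.6 555.9] y [255.4 255.9 256.3]
-35 529 x [488.5 522.4 556.2] y [255.5 255.8 256.2]
-25 601 x [488.3 521.7 555.9] y [255.4 255.9 256.3]
-15 56 x [488.3 527.6 555.5] y [255.5 256.  256.2]
face y [ 2.57849473e+02  1.39872284e-02 -1.24659785e-01] zmin -91.63438823022855
[522.79841678 252.91326789 142.56913821]
```

Emit:
servo_tool([
  [-0.0002,0.0002,0.005,0],
  [-0.0002,0.0002,0.005,0],
])

```text
time_s: 29.9
tool_pos: [522.9, 253.1, 132.6]
tcp_rot: [[1.0, 0.008, 0.017], [0.007, -0.999, 0.04], [0.017, -0.04, -0.999]]
force: [-0.4, 0.2, -0.7]
finger_gap: 35.9
```

Emit:
servo_tool([
  [-0.0002,0.0003,0.006,0],
  [-0.0002,0.0003,0.006,0],
])

```text
time_s: 30.15
tool_pos: [522.6, 253.0, 119.6]
tcp_rot: [[1.0, 0.008, 0.017], [0.007, -0.999, 0.04], [0.017, -0.04, -0.999]]
force: [0.4, -0.1, -1.7]
finger_gap: 35.7
```

Bottom is at z≈36, inside the slot, with no contact force. I'll carry on down.

Emit:
servo_tool([
  [-0.0001,0.0003,0.007,0],
  [-0.0001,0.0003,0.007,0],
  [-0.0001,0.0002,0.005,0],
])

```text
time_s: 30.52
tool_pos: [522.5, 252.8, 98.8]
tcp_rot: [[1.0, 0.008, 0.016], [0.007, -0.999, 0.04], [0.016, -0.04, -0.999]]
force: [-0.5, 0.3, -1.2]
finger_gap: 35.6
```

Emit:
servo_tool([
  [0,0.0001,0.003,0],
  [0,0,0.0015,0],
])

```text
time_s: 30.78
tool_pos: [522.4, 252.9, 93.7]
tcp_rot: [[1.0, 0.008, 0.016], [0.007, -0.999, 0.04], [0.016, -0.04, -0.999]]
force: [-0.5, -0.1, -1.1]
finger_gap: 35.8
```

Emit:
servo_tool([
  [0,0,0.001,0],
])

```text
time_s: 30.9
tool_pos: [522.8, 253.3, 93.4]
tcp_rot: [[1.0, 0.008, 0.016], [0.007, -0.999, 0.04], [0.017, -0.04, -0.999]]
force: [-2.0, -0.3, 10.0]
finger_gap: 35.8
```

Emit:
servo_tool([
  [0,0,0,0],
])

```text
time_s: 31.02
tool_pos: [522.9, 253.4, 93.7]
tcp_rot: [[1.0, 0.008, 0.017], [0.007, -0.999, 0.041], [0.017, -0.04, -0.999]]
force: [-0.6, 0.8, -1.6]
finger_gap: 35.6
```

Floor reached. I'll open the fingers and retreat straight up.

Emit:
servo_tool([
  [0,0,0,0],
  [0,0,0,0],
  [0,0,0,0],
  [0,0,0,0],
], grip=0.056)

```text
time_s: 31.52
tool_pos: [523.3, 253.5, 94.1]
tcp_rot: [[1.0, 0.008, 0.018], [0.007, -0.999, 0.041], [0.018, -0.041, -0.999]]
force: [-0.3, 0.2, -0.3]
finger_gap: 55.3
```

Emit:
servo_tool([
  [0,-0.0006,-0.015,0],
  [0,-0.001,-0.025,0],
  [0,-0.0015,-0.035,0],
  [0,0,-0.04,0],
  [0,0.03,-0.02,0],
  [0,0.045,0,0],
  [0,0.02,0,0],
  [0,0,0,0],
  [0,0,0,0],
])

```text
time_s: 32.65
tool_pos: [521.8, 157.3, 238.2]
tcp_rot: [[1.0, 0.013, 0.024], [0.012, -0.999, 0.043], [0.025, -0.043, -0.999]]
force: [-0.6, 0.4, -0.6]
finger_gap: 55.7
```

```bash
python3 - <<'E'
from fit import *
s=sensors.sense();print(s['tool_pos'],s['force'],s['time_s'])
d=shot('wrist','w13.png');P=cloud(d)
rect(P,430,620,205,290,50,58,'stand');rect(P,430,620,205,290,79,90,'blade');rect(P,430,620,205,290,129,139,'handle')
d=shot('side','s13.png');P=cloud(d)
rect(P,470,545,-100,-50,88,98,'tab');rect(P,440,570,-158.,-135,77,84,'fence');rect(P,440,570,-190,-158,77,84,'stop')
E
```

```text
[521.77754913 157.2646917  238.22114232] [-0.5791545   0.41789859 -0.59424638] 32.65
stand 4642 [522.4 251.1] [110.3  50.1] 0.6 [52.9 54.3 55.6]
blade 443 [523.2 250.1] [11.8 69.5] 89.81 [82.4 84.2 86.7]
handle 932 [522.8 251.2] [35.4 13.7] 0.78 [131.7 134.  135.4]
tab 104 [509.6 -68.5] [17.8 38.8] 86.29 [88.7 93.4 95.1]
fence 137 [ 507.5 -148.3] [12.1 89.4] 88.22 [77.2 80.5 82.5]
stop 129 [ 507.7 -166.9] [14.4 88.3] 88.15 [77.6 80.7 82.7]
```

View pics/s13.png

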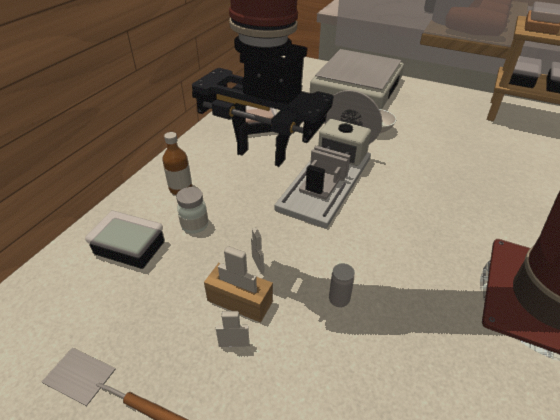

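View pics/w13.png

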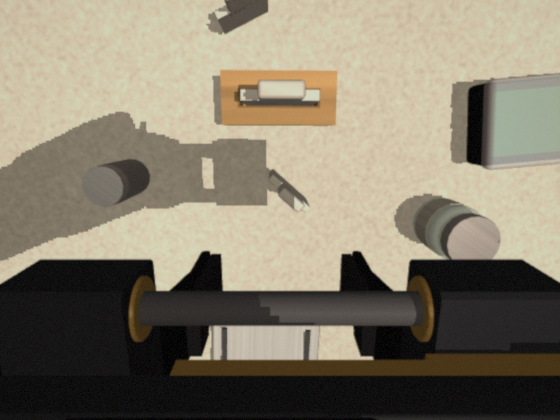

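The paddle is back in the slot: its handle top is at z=134 as it was at the start, and it is centred within about 1 mm. Nothing else has moved, so I'm handing in.

```bash
python3 -c "
from rig import job_done
print(job_done())"
```

```text
the job is handed in; nothing more can be done
None
```

The fence is set to the gauge, the paddle is back in its stand, and I handed the job in at about 33 s of the 72 s allowed. No verdict was reported.

**Setting the nip:** I stood the paddle on the bed and pushed the fence's tab with closed fingers. The push force rose from about 13 N while sliding freely to about 19 N, so the nip is about 6 N. After I let go, the wrist camera showed the fence 31.5 mm in and the stop plate pushed back about 2.2 mm, which gives about 5.4 N.

**Drawing the paddle:** I gripped only the handle and drew it straight up, feeling 7–9 N in all, the paddle's own weight included, with little side force. The fence stayed at the same measured place, with its face at about +0.3 mm in the slicer's frame. I did not measure the nip force directly.

**Last checks:** The paddle is centred within about 1 mm in its slot. Its handle top is at z = 134 mm, the same as at the start, so it is fully down. The robot was clear of everything, and the look-alikes and other items looked unmoved.

**What disagreed:**
- **Finger length:** the fingers end about 20 mm short of the stated TCP. My first approach to the tab passed just over it without touching, and I went lower.
- **Wrist tilt:** pushing the fence left the wrist tilted about 2°, which I allowed for when lifting and placing.
- **Side camera:** it reads 2–3 mm further towards +y than the wrist camera, so I used the wrist camera's figures.

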